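# Dry a kickstand spring: load, shut, set timer to click six

## Robot

A 6-joint arm with a two-finger parallel gripper is mounted at the origin on the work surface. World frame = base frame: x ahead of the robot, y to its left, z up, the work surface at z = 0. Lengths are in m, angles in rad, forces in N, time in s.
With the tool pointing down it reaches from about 0.35 to 0.975 m from the base axis. Payload 4.9 kg.
Tool frame: the origin (TCP) lies midway between the tips of the shut fingers; the grasp point (between the pads) lies ctrl.grip_depth behind it (ctrl.grip_depth is the distance from the TCP to the grasp point, in m); z points along the fingers, y is the line along which they close (so a half turn about z gives the same grasp; the last joint's range is limited). The gripper opens to 85 mm and grips with 20 to 120 N. Pads are 22 mm wide; open, the fingers measure 114 mm over their backs; the gripper's body (76 mm by 85 mm) begins 54 mm behind the grasp point. The pads swing forward as they close: fully open they stand 13 mm farther back than shut.
Start: joints at [1.01, 0.053, 1.613, -0, 1.476, -0.119], TCP at [0.267, 0.565, 0.231] pointing down, gripper open.
Joint ranges: [-3.01, 3.01], [-1.01, 2.22], [0.06, 2.58], [-1.02, 4.17], [0.09, 2.62], [-3.14, 3.14]. Speed limits (rad/s): [2.57, 2.57, 3.14, 3.14, 3.14, 3.14].

## Interface

Orientations are given as a rotation vector (axis times angle).
In Python, from station import ctrl, get_image, camera_model gives the robot as it stands. The module is installed in compiled form; this text tells all that it offers.
- The arm moves only by the shell command python3 -m crank 'ROWS' [FORCE]. ROWS is JSON, a list of rows, each a list of 7 numbers: the shift along the tool's x, y, z in mm, then the turn, a rotation vector about the tool's x, y, z in rad, then the opening, from -1 (shut) to 1 (fully open). A call has exactly 10 rows; each row shifts and turns the commanded pose from where the row before left it, along the tool's axes as they then stand; what a row does not reach is not made up. A row lasts 1/12 s, in which the tool goes at most 41.7 mm and 7.16 degrees, less where a joint would pass 70% of its speed; a pose out of reach is approached as far as the arm can. A call with a gripper value outside its range is refused whole. The fingers move at their own pace and stop on an object; FORCE is the grip in N (left out, the last holds). Time passes only in rows, so rows that do not move let the fingers close, or fill a call up. It gives the time, the measured TCP pose, the force, the opening and the grip force at its end, in the units of the state.
- ctrl.get_obs(): the state, without advancing time (a new reading comes with each control period).
- get_image(name): name is "scene" or "top"; returns the picture (480x640x3 uint8, red, green, blue); there is no depth.
- camera_model(name): a dict with "vertical_fov" (degrees; the focal length in pixels is half the picture's height over the tangent of half this angle, whatever the lens; pixels are square), "cx", "cy" (the principal point, pixels), "k1" (the pictures are not rectified: a ray, as slopes to the right and down, at radius r is drawn at 1 + k1 r^2 times it, then the intrinsics apply), "R" (3x3) and "t" (3): a world point X has camera coordinates R X + t. Camera axes: x right, y down, z forward; pixel columns grow to the right and rows downward; lengths in m; the calibration is good to about 2 mm. A picture is of the moment at which its call begins. camera_model takes no time and is no camera call.
- ctrl.finish_job(): hands the job in; it is judged then, once.
The state is a dict: "t": time; "q": joint angles; "dq": joint speeds; "effort": joint torques, N m; "tool_pos": TCP position; "tool_rot": TCP orientation; "contact_force": force on the tool from outside, world axes, zero at the start; "wrist_torque": the same for the moment, N m; "opening": finger opening in m; "grip_force": force on a finger pad.
Only numpy, scipy, OpenCV 4.12 (cv2) and the standard library are available. Lean on these libraries where they do the work, as an engineer would, in place of code of your own. Each camera call takes 0.05 s, during which the arm holds its last target. There are 200 camera calls.

## Task

Put the chrome kickstand spring into the blue drying box and then shut its lid. After that, turn the timer dial clockwise to the sixth click from its zero mark (the long mark), leaving it settled in that click. Leave the other things on the board where they are.

Things in the scene. Friction and masses are not known exactly. Their poses are not given: they have to be found in the camera images.
- spring_mid (a point): Chrome kickstand spring lying on the board: a close coil 22 mm in diameter and 64 mm long with a small hook at each end (95 mm overall), 90 g. The point is at its centre, 11 mm above the surface; its x axis runs along the coil. Grip it across the coil.
- bin_floor (a point): Blue plastic drying box fixed on the board, open-topped bin 140 mm (its x) by 180 mm (its y) outside, walls 5 mm, rim 66 mm above the board. The point is the centre of its inner floor, 5 mm above the board. z up; x points away from the robot to the hinge side. The grey timer housing (105 mm square, 66 mm high) adjoins it on its -y side.
- lid (a joint): Hinge of the box's lid, rad: 0 shut, 1.75 fully open (leaning back about 10 degrees past upright, where it starts). Light hinge: pushed from behind (towards the robot) past upright, below about 1.5, it falls shut by itself.
- lid_edge (a point): Middle of the free edge of the lid, 150 mm from the hinge line; the lid is a blue plate 186 mm wide and 6 mm thick, 140 g, with a flat 60 mm wide tab reaching 16 mm beyond this edge.
- lid_hinge (a point): Middle of the hinge line, on the far (box +x) rim, 72 mm from the box's centre and 70 mm above the board; its axis runs along the box's y.
- timer (a joint): Timer dial on top of the grey housing, rad, growing clockwise seen from above; 0 is the zero stop. It clicks into a detent every 0.4189 rad (24 degrees), ten in all: zero and clicks 1 to 9 (3.77 rad, far stop). The sixth click is at 2.513. It starts in any of zero to click 4. Each click needs about 0.08 N m; let go between two clicks it snaps into the nearer one.
- timer_grip (a point): On the dial's axis, 88 mm above the board. Black grip bar 14 mm wide, 48 mm long, 28 mm high (top 100 mm above the board) on a disc 56 mm across (top 72 mm above the board). Turns with the dial: y axis along the bar to the end with the white pointer line, z up. At zero the pointer is along the box's +y. The axis is at x = -15, y = -148 mm from bin_floor in the box's frame.
- timer_zero (a point): The zero mark: long white bar mark on the housing top beside the dial, 43 mm from its axis. From it nine white dots, one for each click, follow clockwise round the dial.
- turntable: Bystander: round wooden turntable, 170 mm across and 20 mm high, with 10 mm valve caps on it; origin under its centre.
- cup: Bystander: white ceramic cup of bolts, 72 mm across, 75 mm high; origin under its centre.
- pad0: Bystander: steel brake pad lying flat, 48 x 78 x 11 mm.
- pad1: Bystander: the other brake pad, the same.
- wrench: Bystander: wrench 170 mm long lying flat.
- driver: Bystander: screwdriver lying flat.
- oil: Bystander: white oil bottle with a black cap, 56 mm across, 150 mm high; origin under its centre.

How it is judged:
By the outcome, as a careful person would: the job done as asked, in the order asked, and still so for the second after the job is handed in, with the robot touching nothing.
It also fails if it takes over 72 s, if anything falls off the work surface, if the arm or the gripper's body presses on something with over 40 N, if the wrist force passes 120 N, or if a joint passes its speed limit or range.

## Working session

There is one attempt and no reset: what is moved stays moved. The work goes in short steps, Python scripts to look and compute and a shell command to move; the robot and the scene stay as the last step left them, time stands still between calls to the robot, and variables do not carry over. Pictures are saved under pics/ and viewed, at most 10 in all, crops included, and the job is handed in when it is done.

```bash
mkdir -p pics; python3 - <<'E'
from station import ctrl,get_image,camera_model
import cv2
for n in("scene","top"):
    cv2.imwrite(f"pics/{n}0.png",get_image(n)[:,:,::-1]); print(n,camera_model(n))
o=ctrl.get_obs();print({k:o[k] for k in("t","tool_pos","tool_rot","opening","contact_force")},ctrl.grip_depth)
E
```

```text
scene {'vertical_fov': 50.44619895084025, 'cx': 324.26554629093005, 'cy': 236.55304904859452, 'k1': -0.12190313691613708, 'R': array([[-0.64116041,  0.76739789,  0.0037157 ],
       [ 0.66002685,  0.55390924, -0.50749297],
       [-0.39150719, -0.32293194, -0.86164789]]), 't': array([ 0.3519073 , -0.30750719,  1.41760211])}
top {'vertical_fov': 52.933283863285915, 'cx': 314.4236029515579, 'cy': 237.11335737264795, 'k1': -0.06515539399527284, 'R': array([[ 0.01909646, -0.99935081,  0.03054969],
       [-0.99251413, -0.02263459, -0.12001406],
       [ 0.12062763, -0.02802916, -0.99230204]]), 't': array([-0.0449311 ,  0.56015583,  1.1424162 ])}
{'t': 0.1, 'tool_pos': array([0.2669294 , 0.56449592, 0.23016583]), 'tool_rot': array([-6.88254011e-01, -3.06462609e+00,  2.81790652e-03]), 'opening': 0.08539307693669801, 'contact_force': array([ 0.18361114, -0.75696319, -0.55353319])} 0.0187
```

View pics/scene0.png

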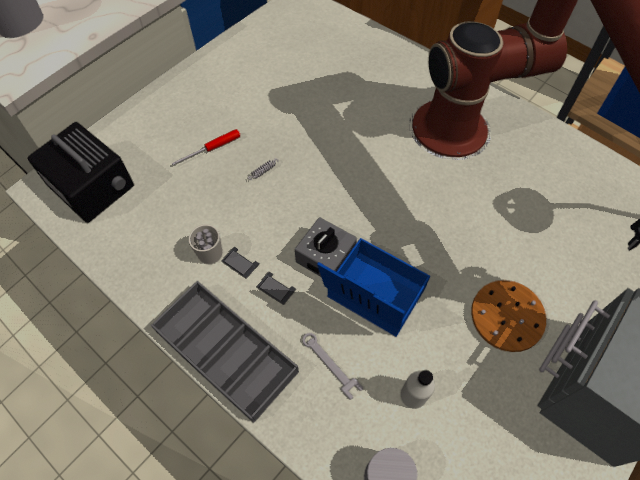

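View pics/top0.png

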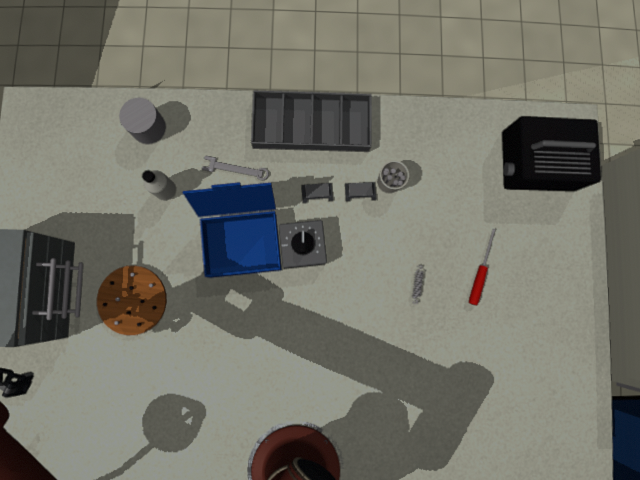

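The top view shows the spring at about (419,284), the box centred at about (241,245) with its lid open on the far side, and the dial at (303,241). I'll enlarge these areas to measure them.

```bash
cat > h.py <<'E'
import numpy as np,cv2
from station import ctrl,get_image,camera_model
def cam(n):
    m=camera_model(n);f=240/np.tan(np.radians(m["vertical_fov"]/2))
    return m,np.array([[f,0,m["cx"]],[0,f,m["cy"]],[0,0,1]]),np.array(m["R"]),np.array(m["t"]),np.array([m["k1"],0,0,0,0.])
def proj(n,X):
    m,K,R,t,d=cam(n);return cv2.projectPoints(np.atleast_2d(np.array(X,float)),cv2.Rodrigues(R)[0],t,K,d)[0][:,0]
def back(n,uv,z):
    m,K,R,t,d=cam(n);p=cv2.undistortPoints(np.array(uv,float).reshape(-1,1,2),K,d)[:,0]
    D=np.c_[p,np.ones(len(p))]@R;C=-R.T@t
    return C+D*((z-C[2])/D[:,2])[:,None]
E
python3 - <<'E'
import cv2,numpy as np
a=cv2.imread("pics/top0.png");b=cv2.imread("pics/scene0.png")
def c(i,x,y,w,h,s):return cv2.resize(i[y:y+h,x:x+w],None,fx=s,fy=s,interpolation=cv2.INTER_CUBIC)
A=c(a,180,175,160,110,5)   # 800x550
cv2.imwrite("pics/c1.png",A)
B=np.hstack([c(a,395,254,50,60,8),c(b,240,150,50,60,8)])
cv2.imwrite("pics/c2.png",B)
E
```

```text
(no output)
```

View pics/c1.png

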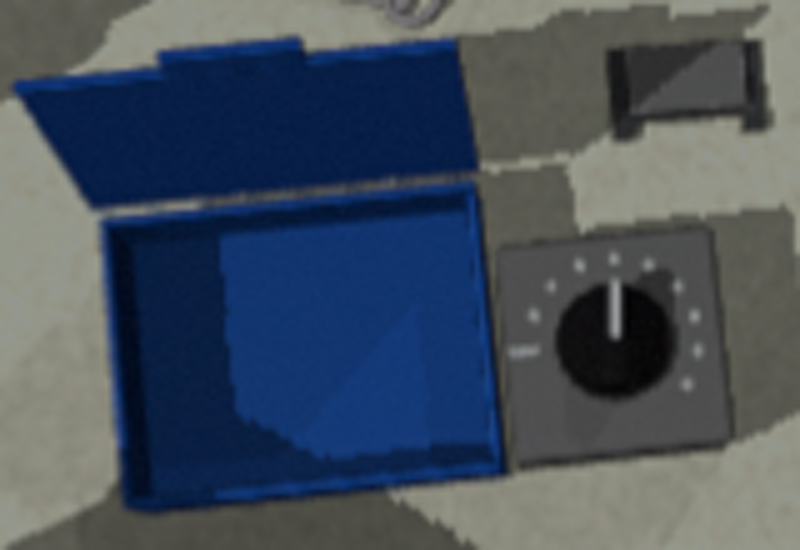

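View pics/c2.png

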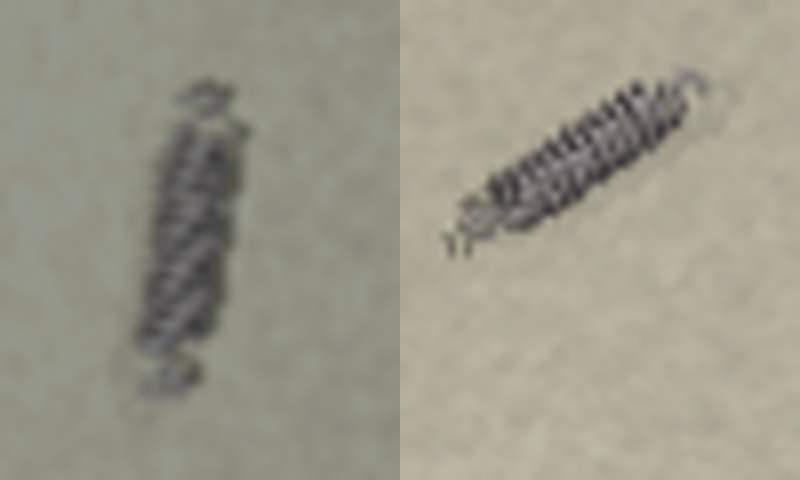

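Crop 1 shows the rim corners at crop (103,220), (478,185), (505,472) and (128,510). The dial is at (615,338), the zero bar at (523,351), and the pointer is on the 4th dot. Crop 2 shows the coil's middle at top (418.7,283.8) and scene (262.5,168.8).

```bash
python3 - <<'E'
from h import *
np.set_printoptions(precision=4,suppress=True)
S=lambda l:np.array(l)/5.+[180,175]-.4
r=back("top",S([(103,220),(478,185),(505,472),(128,510)]),.066);print("rim",r,r.mean(0),np.linalg.norm(np.diff(r,axis=0),axis=1))
c=r.mean(0); x=(r[0]+r[1]-r[2]-r[3]);yaw=np.arctan2(x[1],x[0]);print("yaw x",yaw)
ex=np.array([np.cos(yaw),np.sin(yaw),0]);ey=np.array([-ex[1],ex[0],0])
print("dial pred",c-.015*ex-.148*ey,"lidhinge",c+.072*ex)
h=back("top",S([(498,243),(712,227),(733,444),(515,466)]),.066);print("housing",h.mean(0),np.linalg.norm(np.diff(h,axis=0),axis=1))
d=back("top",S([(523,351),(533,315),(551,286),(580,265),(614,258),(649,264),(678,286),(694,316),(698,350),(687,384)]),.066)
(x0,y0),R,_=None,None,None if 0 else (0,0,0) if 0 else None if 0 else None
E
python3 - <<'E'
from h import *
np.set_printoptions(precision=4,suppress=True)
S=lambda l:np.array(l)/5.+[180,175]-.4
d=back("top",S([(523,351),(533,315),(551,286),(580,265),(614,258),(649,264),(678,286),(694,316),(698,350),(687,384)]),.066)[:,:2]
s=np.linalg.lstsq(np.c_[2*d,np.ones(10)],(d**2).sum(1),rcond=None)[0]
print("dial fit",s[:2],np.sqrt(s[2]+s[:2]@s[:2]))
print("dot angles",np.degrees(np.unwrap(np.arctan2(*(d-s[:2]).T[::-1]))))
p=back("top",S([(615,338),(615,284)]),.1);print("pointer",p,np.degrees(np.arctan2(*(p[1]-s[[0,1,1]])[:2][::-1])))
T=lambda l,o:np.array(l)/8.+o-.4
e=back("top",T([(200,130),(180,345),(190,238)],[395,254]),.011);g=back("scene",T([(260,90),(100,210),(180,150)],[240,150]),.011)
for k in(e,g):print("spring",k,np.linalg.norm(k[0]-k[1]),np.degrees(np.arctan2(*(k[0]-k[1])[1::-1])))
M=cv2.Rodrigues(ctrl.get_obs()["tool_rot"])[0];print(M)
E
```

```text
rim [[0.5953 0.2402 0.066 ]
 [0.6163 0.0625 0.066 ]
 [0.4798 0.0459 0.066 ]
 [0.4581 0.2221 0.066 ]] [0.5374 0.1427 0.066 ] [0.179  0.1376 0.1775]
yaw x 0.12640490201983456
dial pred [ 0.5411 -0.0061  0.066 ] lidhinge [0.6088 0.1517 0.066 ]
housing [ 0.5413 -0.0044  0.066 ] [0.1023 0.1041 0.1033]
dial fit [ 0.5418 -0.0033] 0.040889068003635
dot angles [  96.2877   71.6224   48.1493   23.6818    0.2324  -23.3664  -47.4343
  -70.1554  -93.2731 -117.5422]
pointer [[ 0.5406 -0.0044  0.1   ]
 [ 0.5656 -0.0038  0.1   ]] -1.1423582720628
spring [[ 0.4875 -0.2979  0.011 ]
 [ 0.4208 -0.2913  0.011 ]
 [ 0.4539 -0.2946  0.011 ]] 0.06708776399461533 -5.632922889554256
spring [[ 0.4157 -0.2908  0.011 ]
 [ 0.4852 -0.2968  0.011 ]
 [ 0.4508 -0.2938  0.011 ]] 0.06982897718092952 175.0513015217261
[[-0.904   0.4276 -0.001 ]
 [ 0.4276  0.904  -0.0016]
 [ 0.0002 -0.0019 -1.    ]]Traceback (most recent call last):
  File "<stdin>", line 10, in <module>
TypeError: cannot unpack non-iterable NoneType object
```

The coil centre is at (0.4525,-0.294) and its axis lies at -5.5°. The box is centred at (0.537,0.143) with yaw 0.125, and the dial at (0.541,-0.0045) sits on click 4. All sizes agree with those given. To grip across the coil I turn -0.346 about the tool's z, then shift (-267,-837) mm.

```bash
python3 -m crank '[[0,0,0,0,0,-0.115,1],[0,0,0,0,0,-0.115,1],[0,0,0,0,0,-0.115,1],[-11.6,-36.4,0,0,0,0,1],[-11.6,-36.4,0,0,0,0,1],[-11.6,-36.4,0,0,0,0,1],[-11.6,-36.4,0,0,0,0,1],[-11.6,-36.4,0,0,0,0,1],[-11.6,-36.4,0,0,0,0,1],[-11.6,-36.4,0,0,0,0,1]]' 40
python3 -m crank '[[-11.6,-36.4,0,0,0,0,1],[-11.6,-36.4,0,0,0,0,1],[-11.6,-36.4,0,0,0,0,1],[-11.6,-36.4,0,0,0,0,1],[-11.6,-36.4,0,0,0,0,1],[-11.6,-36.4,0,0,0,0,1],[-11.6,-36.4,0,0,0,0,1],[-11.6,-36.4,0,0,0,0,1],[-11.6,-36.4,0,0,0,0,1],[-11.6,-36.4,0,0,0,0,1]]'
cat >> h.py <<'E'
def to(p,ydeg):
    o=ctrl.get_obs();M=cv2.Rodrigues(o["tool_rot"])[0]
    a=np.degrees(np.arctan2(M[1,1],M[0,1]));w=-((ydeg-a+90)%180-90)  # about tool z
    w=np.radians(w);M2=M@cv2.Rodrigues(np.array([0,0,w]))[0]
    tilt=M2.T@np.cross(M2[:,2],[0,0,-1])
    print("pos",o["tool_pos"].round(4),"tilt fix",tilt.round(4),"turn z",w.round(4),"then shift mm",(M2.T@(np.array(p)-o["tool_pos"])*1e3).round(1),"F",o["contact_force"].round(1),"op",round(o["opening"],4),"t",o["t"],"q6",o["q"][5].round(2))
E
python3 -c "
from h import *
to([.4525,-.294,.06],84.5)"
```

```text
t: 0.93
tool_pos: [0.323, 0.3017, 0.2307]
tool_rot: [-0.151, -3.138, 0.001]
contact_force: [0.6, 0.0, 0.5]
opening: 0.0855
grip_force: 0.0
t: 1.77
tool_pos: [0.4034, -0.0719, 0.231]
tool_rot: [0.153, 3.138, 0.0]
contact_force: [0.6, 0.6, 0.4]
opening: 0.0853
grip_force: 0.0
pos [ 0.4034 -0.0719  0.231 ] tilt fix [0.0001 0.0003 0.    ] turn z -0.0013 then shift mm [ -70.1 -216.4  171.1] F [0.6 0.6 0.4] op 0.0853 t 1.7667 q6 -1.83
```

```bash
python3 -m crank '[[-11.7,-36.1,10,0,0,0,1],[-11.7,-36.1,10,0,0,0,1],[-11.7,-36.1,10,0,0,0,1],[-11.7,-36.1,10,0,0,0,1],[-11.7,-36.1,10,0,0,0,1],[-11.7,-36.1,10,0,0,0,1],[0,0,37,0,0,0,1],[0,0,37,0,0,0,1],[0,0,37,0,0,0,1],[0,0,0,0,0,0,1]]'
python3 - <<'E'
from h import *
to([.4525,-.294,.004],84.5)
a=get_image("top")[:,:,::-1]; b=get_image("scene")[:,:,::-1]
c=lambda i,x,y:cv2.resize(i[y:y+100,x:x+80],None,fx=5,fy=5,interpolation=cv2.INTER_CUBIC)
cv2.imwrite("pics/g1.png",np.hstack([c(a,380,230),c(b,220,110)]))
E
```

```text
t: 2.6
tool_pos: [0.4472, -0.2882, 0.0513]
tool_rot: [-0.153, -3.125, -0.016]
contact_force: [-1.1, 1.8, -1.0]
opening: 0.0854
grip_force: 0.0
pos [ 0.4472 -0.2882  0.0513] tilt fix [ 0.0097 -0.0136  0.    ] turn z -0.0016 then shift mm [-6.5 -5.8 47.2] F [-1.1  1.8 -1. ] op 0.0854 t 2.6 q6 -2.19
```

View pics/g1.png

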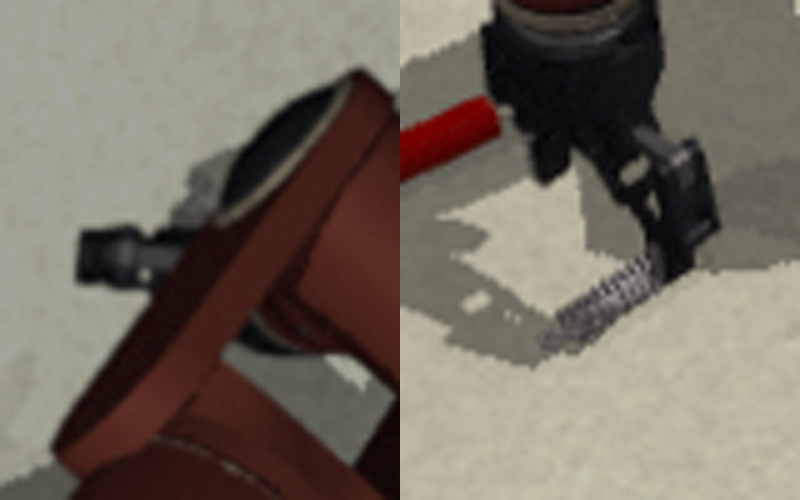

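Image: the open fingers straddle the coil, at about (590,310) in the right crop. The arm was still settling, so I'll settle, go down and measure again.

```bash
python3 -m crank '[[0,0,0,0,0,0,1],[0,0,0,0,0,0,1],[0,0,0,0,0,0,1],[0,0,10,0,0,0,1],[0,0,10,0,0,0,1],[0,0,10,0,0,0,1],[0,0,10,0,0,0,1],[0,0,0,0,0,0,1],[0,0,0,0,0,0,1],[0,0,0,0,0,0,1]]'
python3 -c "
from h import *
to([.4525,-.294,.004],84.5)"
```

```text
t: 3.53
tool_pos: [0.4526, -0.2923, 0.02]
tool_rot: [-0.152, -3.138, -0.0]
contact_force: [-0.4, 0.0, 1.1]
opening: 0.085
grip_force: 0.0
pos [ 0.4526 -0.2923  0.02  ] tilt fix [ 0.0003 -0.0004 -0.    ] turn z -0.0008 then shift mm [-0.1 -1.7 16. ] F [-0.4  0.   1.1] op 0.085 t 3.5333 q6 -2.19
```

```bash
python3 -m crank '[[0,-2,8,0,0,0,1],[0,0,8,0,0,0,0.5],[0,0,0,0,0,0,0],[0,0,0,0,0,0,-1],[0,0,0,0,0,0,-1],[0,0,0,0,0,0,-1],[0,0,0,0,0,0,-1],[0,0,0,0,0,0,-1],[0,0,0,0,0,0,-1],[0,0,0,0,0,0,-1]]' 40
python3 -c "
from h import *
to([.4525,-.294,.24],84.5)"
```

```text
t: 4.37
tool_pos: [0.4528, -0.2947, 0.0048]
tool_rot: [0.152, 3.137, -0.001]
contact_force: [0.2, -1.1, 2.5]
opening: 0.0203
grip_force: 40.3
pos [ 0.4528 -0.2947  0.0048] tilt fix [-0.0006  0.0008  0.    ] turn z -0.0008 then shift mm [ 1.000e-01  5.000e-01 -2.352e+02] F [ 0.2 -1.1  2.5] op 0.0203 t 4.3667 q6 -2.19
```

Gripped, with a 20 mm opening and 40 N. Now lift and plan the carry.

```bash
python3 -m crank '[[0,0,-15,0,0,0,-1],[0,0,-30,0,0,0,-1],[0,0,-40,0,0,0,-1],[0,0,-40,0,0,0,-1],[0,0,-40,0,0,0,-1],[0,0,0,0,0,-0.11,-1],[0,0,0,0,0,-0.11,-1],[0,0,0,0,0,0,-1],[0,0,0,0,0,0,-1],[0,0,0,0,0,0,-1]]'
python3 -c "
from h import *
to([.533,.142,.17],97.2)"
```

```text
t: 5.2
tool_pos: [0.4519, -0.2939, 0.1682]
tool_rot: [0.19, -3.134, -0.002]
contact_force: [-0.0, -0.1, -0.4]
opening: 0.0204
grip_force: 40.0
pos [ 0.4519 -0.2939  0.1682] tilt fix [ 0.0015 -0.0014  0.    ] turn z -0.0047 then shift mm [-135.1  422.3   -1.4] F [-0.  -0.1 -0.4] op 0.0204 t 5.2 q6 -2.41
```

```bash
python3 -m crank '[[-11.3,35.2,0,0,0,0,-1],[-11.3,35.2,0,0,0,0,-1],[-11.3,35.2,0,0,0,0,-1],[-11.3,35.2,0,0,0,0,-1],[-11.3,35.2,0,0,0,0,-1],[-11.3,35.2,0,0,0,0,-1],[-11.3,35.2,0,0,0,0,-1],[-11.3,35.2,0,0,0,0,-1],[-11.3,35.2,0,0,0,0,-1],[-11.3,35.2,0,0,0,0,-1]]'
python3 -m crank '[[-11.3,35.2,0,0,0,0,-1],[-11.3,35.2,0,0,0,0,-1],[0,0,0,0,0,0,-1],[0,0,0,0,0,0,-1],[0,0,15,0,0,0,-1],[0,0,15,0,0,0,-1],[0,0,15,0,0,0,-1],[0,0,0,0,0,0,-1],[0,0,0,0,0,0,-1],[0,0,0,0,0,0,-1]]'
python3 -c "
from h import *
to([.533,.142,.014],97.2)"
```

```text
t: 6.03
tool_pos: [0.5208, 0.0707, 0.1684]
tool_rot: [0.191, -3.135, -0.0]
contact_force: [0.5, -0.5, -0.6]
opening: 0.0208
grip_force: 40.1
t: 6.87
tool_pos: [0.5354, 0.1408, 0.1248]
tool_rot: [-0.191, 3.135, -0.0]
contact_force: [0.2, -0.5, -1.2]
opening: 0.0208
grip_force: 40.1
pos [0.5354 0.1408 0.1248] tilt fix [-0.0001  0.0005  0.    ] turn z -0.004 then shift mm [  2.3   1.5 110.8] F [ 0.2 -0.5 -1.2] op 0.0208 t 6.8667 q6 -1.57
```

```bash
python3 -m crank '[[2,1,20,0,0,0,-1],[0,0,20,0,0,0,-1],[0,0,20,0,0,0,-1],[0,0,20,0,0,0,-1],[0,0,15,0,0,0,-1],[0,0,10,0,0,0,-1],[0,0,5,0,0,0,-1],[0,0,0,0,0,0,-1],[0,0,0,0,0,0,-1],[0,0,0,0,0,0,-1]]'
python3 -m crank '[[0,0,0,0,0,0,-0.3],[0,0,0,0,0,0,0],[0,0,0,0,0,0,0.2],[0,0,0,0,0,0,0.2],[0,0,0,0,0,0,0.2],[0,0,0,0,0,0,0.2],[0,0,-10,0,0,0,0.2],[0,0,-20,0,0,0,0.2],[0,0,-30,0,0,0,0.2],[0,0,-40,0,0,0,0.2]]'
python3 - <<'E'
from h import *
to([.533,.142,.2],97.2)
E
```

```text
t: 7.7
tool_pos: [0.5343, 0.1424, 0.0159]
tool_rot: [-0.193, 3.133, 0.0]
contact_force: [-0.2, 0.3, -0.4]
opening: 0.0208
grip_force: 40.1
t: 8.53
tool_pos: [0.5305, 0.1419, 0.1129]
tool_rot: [0.193, -3.129, 0.001]
contact_force: [1.8, 0.5, -0.3]
opening: 0.0513
grip_force: 0.0
pos [0.5305 0.1419 0.1129] tilt fix [-0.     -0.0064  0.    ] turn z -0.0025 then shift mm [ -1.9  -0.2 -87.2] F [ 1.8  0.5 -0.3] op 0.0513 t 8.5333 q6 -1.57
```

Released. Now I close the fingers, go over the lid and come down behind it, at box x = +0.15.

```bash
python3 -m crank '[[0,0,-36,0,0,0,-1],[0,0,-36,0,0,0,-1],[0,0,-36,0,0,0,-1],[0,0,-36,0,0,0,-1],[0,0,-36,0,0,0,-1],[0,0,0,0,0,0,-1],[-20,0,0,0,0,0,-1],[-20,0,0,0,0,0,-1],[0,0,0,0,0,0,-1],[0,0,0,0,0,0,-1]]'
python3 - <<'E'
from h import *
to([.686,.161,.3],97.2)
a=get_image("top")[:,:,::-1]; b=get_image("scene")[:,:,::-1]
c=lambda i,x,y:cv2.resize(i[y:y+125,x:x+100],None,fx=4,fy=4,interpolation=cv2.INTER_CUBIC)
cv2.imwrite("pics/g2.png",np.hstack([c(a,190,160),c(b,330,220)]))
E
```

```text
t: 9.37
tool_pos: [0.5728, 0.1471, 0.2943]
tool_rot: [0.193, -3.135, 0.0]
contact_force: [-0.8, 0.0, -1.0]
opening: 0.0002
grip_force: 0.0
pos [0.5728 0.1471 0.2943] tilt fix [ 0.     -0.0008 -0.    ] turn z -0.0025 then shift mm [-114.1   -0.4   -5.8] F [-0.8  0.  -1. ] op 0.0002 t 9.3667 q6 -1.57
```

View pics/g2.png

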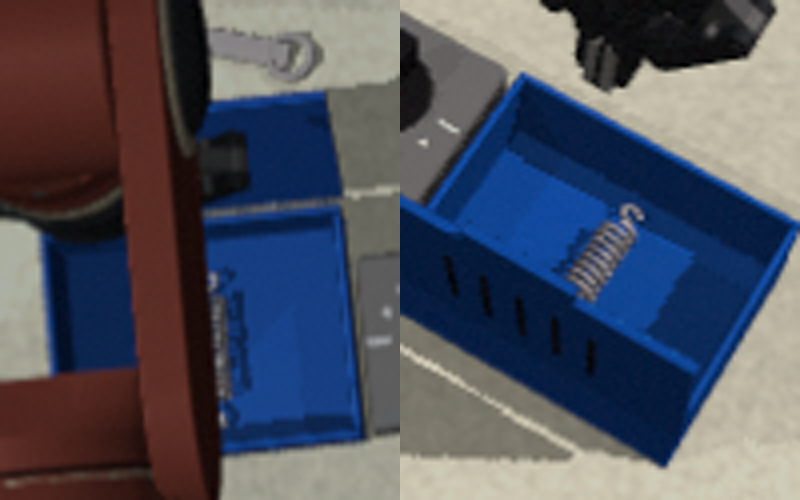

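The spring lies on the box floor, at about (610,250) in the right crop, and the lid is still up. Continue behind the lid.

```bash
python3 -m crank '[[-30,0,0,0,0,0,-1],[-30,0,0,0,0,0,-1],[-30,0,0,0,0,0,-1],[-25,0,0,0,0,0,-1],[0,0,0,0,0,0,-1],[0,0,0,0,0,0,-1],[0,0,0,0,0,0,-1],[0,0,25,0,0,0,-1],[0,0,25,0,0,0,-1],[0,0,0,0,0,0,-1]]'
python3 -m crank '[[0,0,25,0,0,0,-1],[0,0,25,0,0,0,-1],[0,0,18,0,0,0,-1],[0,0,0,0,0,0,-1],[0,0,0,0,0,0,-1],[0,0,0,0,0,0,-1],[10,0,0,0,0,0,-1],[10,0,0,0,0,0,-1],[10,0,0,0,0,0,-1],[10,0,0,0,0,0,-1]]'
python3 - <<'E'
from h import *
to([.6088,.1517,.175],97.2)
E
```

```text
t: 10.3
tool_pos: [0.683, 0.161, 0.2388]
tool_rot: [0.193, -3.127, 0.001]
contact_force: [-0.8, 0.3, -2.1]
opening: -0.0001
grip_force: 0.0
t: 11.13
tool_pos: [0.6481, 0.1565, 0.1798]
tool_rot: [-0.193, 3.131, 0.0]
contact_force: [-0.9, -0.2, -0.3]
opening: 0.0002
grip_force: 0.0
pos [0.6481 0.1565 0.1798] tilt fix [-0.      0.0049  0.    ] turn z -0.0024 then shift mm [39.6  0.1  4.6] F [-0.9 -0.2 -0.3] op 0.0002 t 11.1333 q6 -1.57
```

```bash
python3 -m crank '[[8,0,0,0,0,0,-1],[8,0,0,0,0,0,-1],[8,0,0,0,0,0,-1],[8,0,0,0,0,0,-1],[8,0,0,0,0,0,-1],[8,0,0,0,0,0,-1],[8,0,0,0,0,0,-1],[8,0,0,0,0,0,-1],[8,0,0,0,0,0,-1],[8,0,0,0,0,0,-1]]'
python3 -m crank '[[10,0,0,0,0,0,-1],[10,0,0,0,0,0,-1],[0,0,0,0,0,0,-1],[0,0,-20,0,0,0,-1],[0,0,-20,0,0,0,-1],[0,0,0,0,0,0,-1],[0,0,0,0,0,0,-1],[0,0,0,0,0,0,-1],[0,0,0,0,0,0,-1],[0,0,0,0,0,0,-1]]'
python3 - <<'E'
from h import *
to([.541,-.0045,.2],-1)
b=get_image("scene")[:,:,::-1]
cv2.imwrite("pics/g3.png",cv2.resize(b[190:350,270:450],None,fx=3,fy=3,interpolation=cv2.INTER_CUBIC))
E
```

```text
t: 11.97
tool_pos: [0.5669, 0.1465, 0.1762]
tool_rot: [0.193, -3.135, 0.0]
contact_force: [1.0, -0.5, -0.0]
opening: -0.0002
grip_force: 0.0
t: 12.8
tool_pos: [0.5472, 0.144, 0.2148]
tool_rot: [0.193, -3.133, 0.0]
contact_force: [-0.5, -1.3, 0.1]
opening: -0.0004
grip_force: 0.0
pos [0.5472 0.144  0.2148] tilt fix [ 0.0024 -0.0003  0.    ] turn z -1.4302 then shift mm [148.6   3.6  14.8] F [-0.5 -1.3  0.1] op -0.0004 t 12.8 q6 -1.57
```

View pics/g3.png

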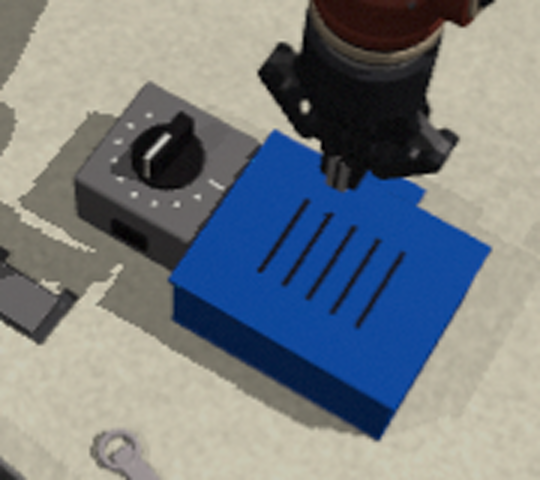

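The lid is shut flush. Now the dial: the bar's pointer is at about +0.7° world, so the tool's y goes to 90.7°, and two clicks clockwise is +0.838 rad about the tool's z.

```bash
python3 -m crank '[[0,0,0,0,0,0.113,0],[0,-30,0,0,0,0,0],[0,-30,0,0,0,0,0],[0,-30,0,0,0,0,0],[0,-30,0,0,0,0,0],[0,-26,0,0,0,0,0],[0,0,0,0,0,0,0],[0,0,0,0,0,0,0],[0,0,0,0,0,0,0],[0,0,0,0,0,0,0]]' 30
python3 - <<'E'
from h import *
to([.541,-.0045,.078],90.7)
E
```

```text
t: 13.68
tool_pos: [0.5492, -0.001, 0.216]
tool_rot: [0.018, -3.141, -0.001]
contact_force: [0.1, -0.1, 0.6]
opening: 0.0431
grip_force: 0.0
pos [ 0.5492 -0.001   0.216 ] tilt fix [ 0.0004 -0.0005 -0.    ] turn z -0.0009 then shift mm [  8.2  -3.5 138. ] F [ 0.1 -0.1  0.6] op 0.0431 t 13.6833 q6 -1.72
```

```bash
python3 -m crank '[[8,-3.5,30,0,0,0,0],[0,0,30,0,0,0,0],[0,0,30,0,0,0,0],[0,0,20,0,0,0,0],[0,0,15,0,0,0,0],[0,0,10,0,0,0,0],[0,0,3,0,0,0,0],[0,0,0,0,0,0,0],[0,0,0,0,0,0,0],[0,0,0,0,0,0,0]]'
python3 -m crank '[[0,0,0,0,0,0,-0.3],[0,0,0,0,0,0,-1],[0,0,0,0,0,0,-1],[0,0,0,0,0,0,-1],[0,0,0,0,0,0,-1],[0,0,0,0,0,0,-1],[0,0,0,0,0,0,-1],[0,0,0,0,0,0,-1],[0,0,0,0,0,0,-1],[0,0,0,0,0,0,-1]]' 30
python3 - <<'E'
from h import *
to([.541,-.0045,.078],90.7)
E
```

```text
t: 14.52
tool_pos: [0.5426, -0.0054, 0.08]
tool_rot: [-0.017, 3.139, -0.001]
contact_force: [-0.2, 0.2, 0.1]
opening: 0.0423
grip_force: 0.0
t: 15.35
tool_pos: [0.5421, -0.0045, 0.0795]
tool_rot: [-0.016, 3.14, 0.003]
contact_force: [-0.4, 5.5, 4.7]
opening: 0.0132
grip_force: 32.3
pos [ 0.5421 -0.0045  0.0795] tilt fix [0.0019 0.0017 0.    ] turn z -0.0019 then shift mm [1.1 0.  1.5] F [-0.4  5.5  4.7] op 0.0132 t 15.35 q6 -1.73
```

```bash
python3 -m crank '[[0,0,0,0,0,0.105,-1],[0,0,0,0,0,0.105,-1],[0,0,0,0,0,0.105,-1],[0,0,0,0,0,0.105,-1],[0,0,0,0,0,0.105,-1],[0,0,0,0,0,0.105,-1],[0,0,0,0,0,0.105,-1],[0,0,0,0,0,0.105,-1],[0,0,0,0,0,0,-1],[0,0,0,0,0,0,-1]]'
python3 - <<'E'
from h import *
to([.541,-.0045,.078],42.7)
E
```

```text
t: 16.18
tool_pos: [0.5419, -0.0049, 0.0795]
tool_rot: [1.266, 2.875, 0.002]
contact_force: [-0.2, 4.8, 4.0]
opening: 0.013
grip_force: 35.5
pos [ 0.5419 -0.0049  0.0795] tilt fix [ 0.0014 -0.0002 -0.    ] turn z -0.0042 then shift mm [ 0.9 -0.4  1.5] F [-0.2  4.8  4. ] op 0.013 t 16.1833 q6 -0.89
```

Turned by about 48°. Release, lift, move the tool aside and look.

```bash
python3 -m crank '[[0,0,0,0,0,0,-1],[0,0,0,0,0,0,-0.4],[0,0,0,0,0,0,0],[0,0,0,0,0,0,0],[0,0,0,0,0,0,0],[0,0,0,0,0,0,0],[0,0,-10,0,0,0,0],[0,0,-20,0,0,0,0],[0,0,-35,0,0,0,0],[0,0,-35,0,0,0,0]]'
python3 -m crank '[[0,0,-35,0,0,0,0],[0,0,-35,0,0,0,0],[22,-33,0,0,0,0,0],[22,-33,0,0,0,0,0],[22,-33,0,0,0,0,0],[22,-33,0,0,0,0,0],[22,-33,0,0,0,0,0],[22,-33,0,0,0,0,0],[0,0,0,0,0,0,0],[0,0,0,0,0,0,0]]'
python3 - <<'E'
from h import *
to([.541,-.0045,.078],42.7)
a=get_image("top")[:,:,::-1]; b=get_image("scene")[:,:,::-1]
c=lambda i,x,y:cv2.resize(i[y:y+125,x:x+150],None,fx=2.66,fy=2.66,interpolation=cv2.INTER_CUBIC)
d=lambda i,x,y:cv2.resize(i[y:y+50,x:x+75],(399,266),interpolation=cv2.INTER_CUBIC)
cv2.imwrite("pics/g4.png",np.vstack([np.hstack([c(a,185,165),c(b,285,205)]),np.hstack([d(a,265,217),d(b,290,217)])]))
E
```

```text
t: 17.02
tool_pos: [0.5403, -0.0054, 0.1786]
tool_rot: [-1.265, -2.872, 0.001]
contact_force: [0.9, -0.1, 0.4]
opening: 0.0426
grip_force: 0.0
t: 17.85
tool_pos: [0.3055, -0.0421, 0.25]
tool_rot: [1.266, 2.867, 0.0]
contact_force: [0.4, 0.1, -0.9]
opening: 0.0428
grip_force: 0.0
pos [ 0.3055 -0.0421  0.25  ] tilt fix [0.0031 0.0066 0.    ] turn z -0.0063 then shift mm [-130.9  198.   173.5] F [ 0.4  0.1 -0.9] op 0.0428 t 17.85 q6 -1.12
```

View pics/g4.png

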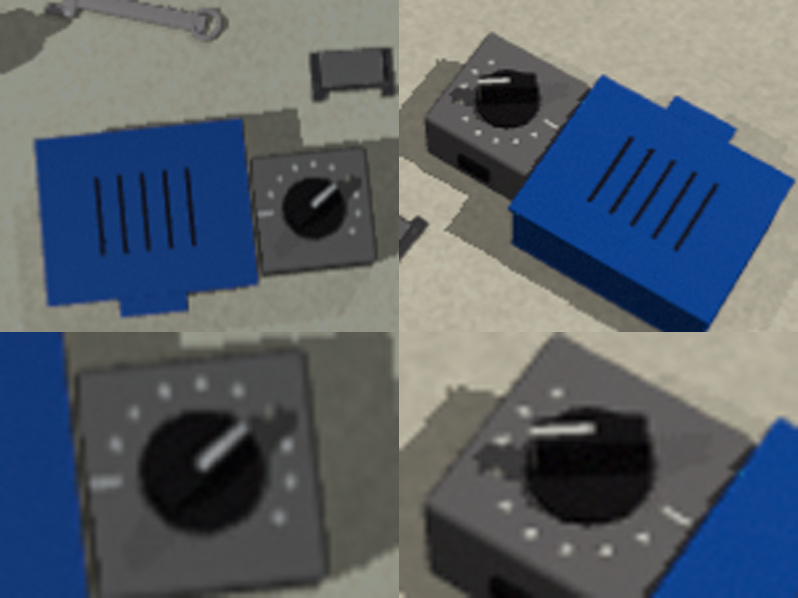

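The lid is shut. The pointer line, from (202,467) to (246,427) in the lower-left crop, aims at the sixth dot at (268,410). The robot is clear, so I'm handing in.

```bash
python3 -c "
from station import ctrl
print(ctrl.finish_job())"
```

```text
the job is handed in; nothing more can be done
None
```

The job is handed in: the spring is in the blue box, the lid is shut, the timer is settled on its sixth click, and I moved nothing else.

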